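# Hang the wet filling funnel to drain on an S-hook

### The arm

A 6-joint arm with a two-finger parallel gripper is mounted at the origin on the work surface. World frame = base frame: x ahead of the robot, y to its left, z up, the work surface at z = 0. Lengths are in m, angles in degrees, forces in N, time in s.
With the tool pointing down it reaches from about 0.325 to 1 m from the base axis. Payload 5.1 kg.
Tool frame: the origin (TCP) lies midway between the tips of the shut fingers; the grasp point (between the pads) lies 19 mm behind it; z points along the fingers, y is the direction in which the jaws open and shut (so a half turn about z gives the same grasp; the last joint's range is limited). The gripper opens to 85 mm and grips with 20 to 120 N. Pads are 22 mm wide; open, the fingers measure 114 mm over their backs; the gripper's body (76 mm by 85 mm) begins 54 mm behind the grasp point. The pads swing forward as they close: fully open they stand 13 mm farther back than shut.
Start: joints at [-81.624, 7.093, 94.555, -0, 78.352, -4.733], TCP at [0.147, -0.633, 0.231] pointing down, gripper open.
Joint ranges: [-149.61, 149.61], [-58.7, 133.49], [1.44, 155.28], [-77.14, 257.14], [18.33, 153.61], [-166.67, 166.67]. Speed limits (degrees/s): [147.25, 147.25, 180, 180, 180, 180].

### API

Orientations are given as [roll, pitch, yaw] about the fixed x, y, z axes, in that order (R = Rz(yaw) Ry(pitch) Rx(roll)).
In Python, from bench import bot gives the robot as it stands. The module is installed in compiled form; this text tells all that it offers.
- The arm moves only by the tool step_arm, never from a script. Its argument "rows" is a list that holds one entry, the list of rows, each a list of 7 numbers: the shift along the tool's x, y, z each as a share of 100 mm, from -1 to 1, then the turn, a rotation vector about the tool's x, y, z each as a share of pi rad, from -1 to 1, then the opening, from -1 (shut) to 1 (fully open), so that 0 is half open. A call has 1 to 20 rows; each row shifts and turns the commanded pose from where the row before left it, along the tool's axes as they then stand; what a row does not reach is not made up. A row lasts 1/8 s, in which the tool goes at most 62.5 mm and 10.7 degrees, less where a joint would pass 70% of its speed; a pose out of reach is approached as far as the arm can. A call with a number of a shift or a turn outside -1 to 1 is refused whole. A call with a gripper value outside its range is refused whole. The fingers move at their own pace and stop on an object; "squeeze" is the grip in N (left out, the last holds). Time passes only in rows, so rows that do not move let the fingers close. It gives the time, the measured TCP pose, the force and the opening at its end, in the units of the state.
- bot.get_obs(): the state, without advancing time (a new reading comes with each control period).
- bot.grab_frame(name): name is "side" or "top"; returns the picture (420x560x3 uint8, blue, green, red); there is no depth.
- bot.camera_model(name): a dict with "fx", "fy", "cx", "cy" (pixels), "rvec" (rotation vector, rad) and "tvec" (3), from world to camera coordinates, as OpenCV has them. Camera axes: x right, y down, z forward; pixel columns grow to the right and rows downward; lengths in m; the calibration is good to about 2 mm. A picture is of the moment at which its call begins. camera_model takes no time and is no camera call.
- bot.hand_in(): hands the job in, once; it reports no verdict.
Trained networks look in the newest picture that a camera, given by its name, has taken for a name from the list of things; names that differ only in an ending like _2 or _b are one class to them, and where a whole thing is asked for, a point or a joint stands for the part that bears it (a point fixed in the world has none). Each returns a list of dicts, best first, with "conf" (0 to 1); they miss things now and then, are a little off and sometimes report something else, mostly with a low value. They report only what shows in the picture. A call takes as long as a camera call. They do not tell look-alikes from the thing itself.
- bot.regions_of(camera, label): "region" (420x560 bool, what is visible of it) and "rect" ([left, top, width, height] in pixels, round what is visible of it).
- bot.spot_point(camera, label): "centre" ([column, row] in pixels: a listed point, or the origin of a listed thing).
The state is a dict: "time": time; "q": joint angles; "dq": joint speeds; "joint_torque": joint torques, N m; "position": TCP position; "ee_rot": TCP orientation; "ft_force": force on the tool from outside, world axes, zero at the start; "moment": the same for the moment, N m; "gripper_width": finger opening in m.
Only numpy, scipy, OpenCV 4.12 (cv2) and the standard library are available. Lean on these libraries where they do the work, as an engineer would, in place of code of your own. Each camera call takes 0.05 s, during which the arm holds its last target. There are 200 camera calls.

### The job

Take the S-hook off the tool tote's dowel handle and hook it over the brass rail of the drip stand, near the rail's middle, and let it hang there. Then lift the copper funnel out of the neck of the water can and hang it by its bow in the hook's lower curl, spout down, so that it hangs free and drains over the tray. Leave the chimney cap, the gear, the spanner and the tin where they are.

Things in the scene. Friction and masses are not known exactly. Their poses are not given: they have to be found in the camera images.
- stand: Fixed drip stand: tray 110 (x) by 230 mm (y), walls to 18 mm high, below a level brass rail, 12 mm round, between 12 mm posts at y +-155 mm. The posts are clamped in sockets: the rail's centre line is 310 to 335 mm above the desk, not told here; feel for it. Origin: on the desk below the rail's middle; y along the rail, x away from the robot within 9 deg. Lean 20 to 45 deg to get under the rail.
- tote: Fixed wooden tool tote on the left or right, 110 (x) by 248 mm (y): sides 40 mm high; end boards 12 mm thick centred at y +-118 mm, narrowing in steps to 30 mm wide in x and 183 mm high; round dowel handle, 14 mm in diameter, along y at x 0, z 175 mm. Bar stock under 25 mm high lies inside. Origin: centre of the underside; x away from the robot within 12 deg, z up.
- hook: S-hook of 8 mm round steel rod, 156 mm tall, 60 wide, 110 g, in its own xz plane. Origin: its middle (balance point), halfway along the straight shank, whose centre line runs from (x -24, z +50) to (x +24, z -50). Start: hangs on the tote's dowel, z up, axes as the tote's, origin 63 mm below the dowel's centre line. On the rail its origin is 64 mm below the centre line; it can swing and turn.
- upper_curl (a point): Centre of the hook's upper curl (hook x 0, z +50 mm): a half circle over the top, rod centre line radius 24 mm, inner radius 20 mm, with its free end on the hook's +x side at (x +26, z +42), rounded, 4 mm more. It opens downward; throat to the shank about 33 mm clear. A 12 or 14 mm bar leaves or enters it when the hook is raised 37 mm above its hung height and moved along its x.
- lower_curl (a point): Centre of the hook's lower curl (hook x 0, z -50 mm): a half circle below, rod centre line radius 24 mm, inner radius 20 mm, free end on the hook's -x side (towards the robot at the start) at (x -26, z -42), rounded, 4 mm more. It opens upward; throat to the shank about 33 mm clear.
- can: Fixed steel water can in the half of the desk opposite to the tote: 104 mm round and 70 mm high, coned in to an open neck of 48 mm outer, 38 mm inner diameter, rim 104 mm above the desk. A rod handle stands out to 83 mm from the axis on its far (+x) side. Origin: centre of the underside, z up.
- funnel: Loose copper funnel, 150 to 250 g, its collar resting on the can's neck at the start, x axis away from the robot within 26 deg. Origin: centre of the spout's tip; z up its axis. Spout 12 mm round to z 36; flat collar 54 mm round, z 36 to 40; cone to 80 mm round at z 70; straight band to the open rim at z 90. Balance point on the axis near z 80. Lift it 40 mm to clear the neck.
- bow_top (a point): Middle of the funnel's stiff brass bow (funnel x 0, y 0, z 154 mm), on the rod's centre line. The bow is rigid 8 mm round rod in the funnel's yz plane over its mouth: level top bar from y -14 to +14 mm, sloping down to (y +-34, z 148) and (y +-44, z 136), then upright legs down to the band.
- bow_leg (a point): Grip point on one upright leg of the bow: funnel (x 0, y +44, z 120 mm), 30 mm above the rim. The leg is 8 mm round and upright from z 76 to 136 mm; the other leg is its mirror at y -44. Pinch it along the funnel's y.
- cap: Bystander: blackened steel chimney cap, 80 mm in diameter, 76 mm high, loose, on the desk in front of the drip stand. Origin: centre of the underside.
- gear: Bystander: pewter-grey alloy gear, 84 mm in diameter, 18 mm high at the hub, lying flat, loose, in front of the drip stand. Origin: centre of the underside.
- spanner: Bystander: steel spanner 160 mm long lying on the desk on the right. Origin near its middle.
- tin: Bystander: closed steel tin, 72 mm in diameter, 60 mm high, on the desk on the left. Origin: centre of the underside.
Mind the look-alikes: they are no part of the job. What is shaped like the hook but red is not meant. Leave any red look-alike of the funnel alone.

How it is judged:
By the outcome, as a careful person would: the job done as asked, in the order asked, and still so for the second after the job is handed in, with the robot touching nothing.
It also fails if it takes over 72 s, if anything falls off the work surface, if the arm or the gripper's body presses on something with over 40 N, if the wrist force passes 120 N, or if a joint passes its speed limit or range.

## Working session

There is one attempt and no reset: what is moved stays moved. The work goes in short steps, Python scripts to look and compute and a tool call to move; the robot and the scene stay as the last step left them, time stands still between calls to the robot, and variables do not carry over. Pictures are saved under pics/ and viewed, about 8 in all and at most 12, crops included, and the job is handed in when it is done.

Besides the shell and the picture viewer there is one more tool, called as name(argument=value, ...), one argument or row to a line, values as JSON. step_arm: Moves the arm, as the interface text tells. Its arguments: {"type":"object","properties":{"rows":{"type":"array","items":{"type":"array","items":{"type":"array","items":{"type":"number","minimum":-1,"maximum":1}}}},"squeeze":{"type":"number"}},"required":["rows"]}

```bash
mkdir -p pics; cat > h.py <<'E'
import numpy as np, cv2
from scipy.spatial.transform import Rotation as R
from bench import bot
def cam(n):
    m=bot.camera_model(n);K=np.array([[m['fx'],0,m['cx']],[0,m['fy'],m['cy']],[0,0,1.]])
    Rm=cv2.Rodrigues(np.array(m['rvec'],float))[0];t=np.array(m['tvec'],float).ravel()
    return K,Rm,t
def proj(n,P):
    K,Rm,t=cam(n);p=(K@(Rm@np.atleast_2d(P).T+t[:,None])).T
    return p[:,:2]/p[:,2:]
def ray(n,uv):
    K,Rm,t=cam(n);d=Rm.T@np.linalg.inv(K)@np.array([uv[0],uv[1],1.]);return -Rm.T@t,d/np.linalg.norm(d)
def onz(n,uv,z):
    c,d=ray(n,uv);return c+d*(z-c[2])/d[2]
def tri(uvs,uvt):
    c1,d1=ray('side',uvs);c2,d2=ray('top',uvt)
    A=np.array([d1,-d2]).T;s=np.linalg.lstsq(A,c2-c1,rcond=None)[0]
    a=c1+s[0]*d1;b=c2+s[1]*d2;return (a+b)/2,np.linalg.norm(a-b)
E
python3 - <<'E'
from h import *
for n in('side','top'):
    f=bot.grab_frame(n);cv2.imwrite(f'pics/{n}0.png',f)
    c,d=ray(n,(280,210));print(n,c,d)
    for l in['stand','tote','hook','upper_curl','lower_curl','can','funnel','bow_top','bow_leg','cap','gear']:
        print(l,[(round(x['conf'],2),np.round(x['centre']).tolist()) for x in bot.spot_point(n,l)[:4]])
print(bot.get_obs())
E
```

```text
side [0.107304   0.80649095 0.71130632] [ 0.40957042 -0.7497823  -0.51969084]
stand [(0.68, [252.0, 237.0]), (0.35, [233.0, 268.0])]
tote [(0.93, [357.0, 213.0])]
hook [(0.68, [402.0, 188.0]), (0.6, [384.0, 216.0]), (0.59, [353.0, 184.0])]
upper_curl [(0.63, [384.0, 204.0]), (0.52, [404.0, 172.0]), (0.51, [356.0, 168.0])]
lower_curl [(0.73, [400.0, 200.0]), (0.45, [355.0, 197.0])]
can [(0.69, [237.0, 347.0])]
funnel [(0.75, [176.0, 391.0]), (0.63, [237.0, 324.0]), (0.63, [305.0, 371.0]), (0.52, [353.0, 185.0])]
bow_top [(0.77, [167.0, 336.0]), (0.66, [305.0, 311.0])]
bow_leg [(0.91, [161.0, 366.0]), (0.83, [218.0, 291.0]), (0.71, [289.0, 315.0])]
cap [(0.65, [318.0, 262.0])]
gear [(0.87, [289.0, 293.0]), (0.61, [238.0, 348.0])]
top [0.35171883 0.01612685 1.46228216] [ 0.13285353  0.0051272  -0.99112242]
stand [(0.63, [300.0, 167.0]), (0.31, [409.0, 151.0])]
tote [(0.9, [403.0, 240.0])]
hook [(0.68, [452.0, 287.0]), (0.66, [374.0, 286.0]), (0.65, [412.0, 235.0]), (0.64, [243.0, 234.0])]
upper_curl [(0.69, [377.0, 282.0]), (0.61, [418.0, 232.0]), (0.56, [460.0, 287.0])]
lower_curl [(0.
[... 472 characters left out ...]
8, [306.0, 242.0]), (0.16, [300.0, 167.0])]
{'time': 1.2, 'q': array([-8.16244523e+01,  7.09341324e+00,  9.45548876e+01, -5.43073416e-04,
        7.83523951e+01, -4.73197911e+00]), 'dq': array([ 0.02520537,  0.04736136, -0.01552046, -0.05195551,  0.05139597,
       -0.078014  ]), 'joint_torque': array([ 9.11104689e-05, -4.23600733e+01, -3.65751994e+01, -1.82651984e-04,
        5.47084419e-04, -8.27612837e-06]), 'position': array([ 0.14738125, -0.63305925,  0.23132348]), 'ee_rot': array([-1.79999263e+02,  4.72666851e-04,  1.31076365e+01]), 'ft_force': array([ 0.00589425,  0.83547311, -0.19398075]), 'moment': array([-0.03861169,  0.00732576, -0.00187707]), 'gripper_width': 0.08559185575868015}
```

View pics/side0.png

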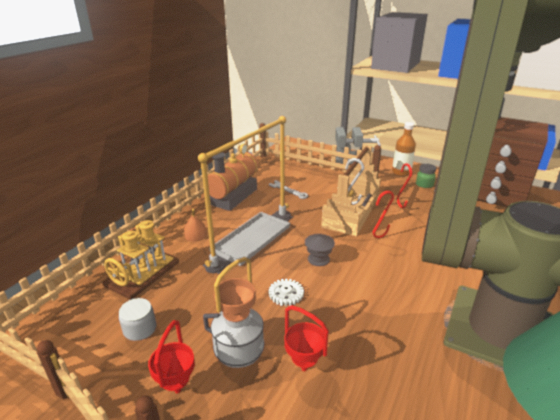

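View pics/top0.png

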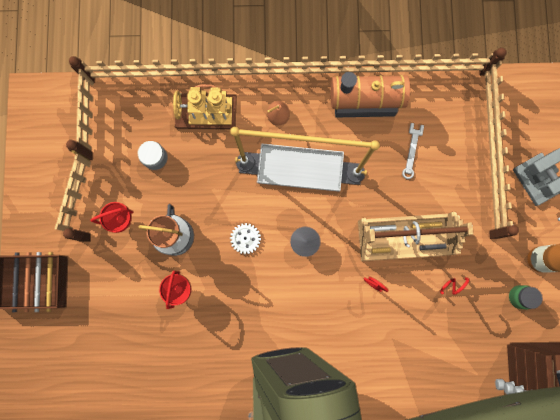

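The side view shows the tote at about (355,200), with a silver hook on its dowel at (355,165). Red hooks are at (380,220) and (405,185). The can and copper funnel are at (237,320), with red funnels at (172,365) and (305,345).

In the top view the silver hook is at (415,233), with red hooks at (375,285) and (452,287). The copper bow is at (159,229), with red funnels at (115,217) and (175,290). I choose the silver hook and the copper funnel, and will check them in one crop.

```bash
python3 - <<'E'
from h import *
s=cv2.imread('pics/side0.png');t=cv2.imread('pics/top0.png')
def c(im,x,y,w,h):return cv2.resize(im[y:y+h,x:x+w],(400,300),interpolation=cv2.INTER_CUBIC)
m=np.vstack([np.hstack([c(s,310,130,120,90),c(t,350,195,120,90)]),np.hstack([c(s,180,250,120,90),c(t,110,190,120,90)])])
cv2.imwrite('pics/m0.png',m)
print('bowtop z from tri?')
for p in [(240,263)]: print(tri(p,(159,229)))
print('can',onz('top',(174,236),0.0), onz('side',(237,347),0.0))
print('tote',onz('top',(403,240),0.0),onz('side',(357,213),0.0))
print('stand',onz('top',(300,167),0),onz('side',(252,237),0))
print('tri hook',tri((353,184),(412,235)),'uc',tri((356,168),(418,232)),'lc',tri((355,197),(403,235)))
# rail ends
print('rail L',tri((204,158),(234,131)),'R',tri((283,120),(376,145)))
print('cap',onz('top',(305,244),0),'gear',onz('top',(245,234),0))
E
```

```text
bowtop z from tri?
(array([0.47250957, 0.30401389, 0.22400679]), np.float64(0.0116478396741147))
can [0.48039527 0.31764664 0.        ] [0.48179761 0.31249231 0.        ]
tote [ 0.45883405 -0.31226444  0.        ] [ 0.4428983  -0.31987604  0.        ]
stand [ 6.68052485e-01 -3.42203342e-02 -2.22044605e-16] [ 0.66740864 -0.04768709  0.        ]
tri hook (array([ 0.46353465, -0.31279382,  0.10239212]), np.float64(0.00042080347092967945)) uc (array([ 0.46336553, -0.31584797,  0.15555085]), np.float64(0.006541069506119759)) lc (array([ 0.45851485, -0.30079923,  0.06508206]), np.float64(0.018120687379700982))
rail L (array([0.68065854, 0.11919745, 0.31548046]), np.float64(0.006974919811599186)) R (array([ 0.64490286, -0.19273533,  0.31258428]), np.float64(0.003898745619520625))
cap [ 0.45229592 -0.04344386  0.        ] gear [0.48263843 0.12131219 0.        ]
```

View pics/m0.png

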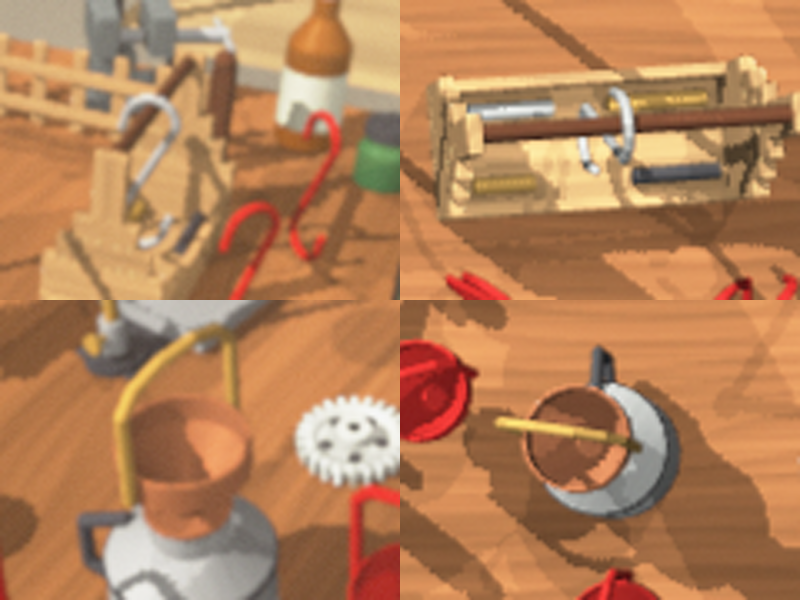

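The crop confirms it: the silver steel hook is on the dowel, at top (417,231), and the copper funnel with the brass bow is in the can. Next I fit the dowel, rail, hook and bow poses.

```bash
cat >> h.py <<'E'
def T(o,yaw):
    c,s=np.cos(yaw),np.sin(yaw);return lambda P:np.atleast_2d(P)@np.array([[c,-s,0],[s,c,0],[0,0,1]]).T+np.array(o)
def rod(pts,n=12):
    pts=np.array(pts,float);return np.vstack([np.linspace(a,b,n) for a,b in zip(pts,pts[1:])])
a=np.linspace(0,np.pi,15)
up=np.c_[-24*np.cos(a),0*a,50+24*np.sin(a)];lo=np.c_[24*np.cos(a),0*a,-50-24*np.sin(a)]
HOOK=rod(np.vstack([[-26,0,-42],lo[::-1],up,[26,0,42]]),6)/1000
BOW=rod([[0,-44,90],[0,-44,136],[0,-34,148],[0,-14,154],[0,14,154],[0,34,148],[0,44,136],[0,44,90]])/1000
RIM=np.c_[.04*np.cos(np.linspace(0,6.28,40)),.04*np.sin(np.linspace(0,6.28,40)),np.full(40,.09)]
def draw(im,n,P,col):
    for u,v in proj(n,P)*1:
        im[int(np.clip(round(v),0,419)),int(np.clip(round(u),0,559))]=col
def line(mask):
    y,x=np.nonzero(mask);vx,vy,x0,y0=cv2.fitLine(np.c_[x,y].astype(np.float32),cv2.DIST_HUBER,0,.01,.01).ravel();return vx,vy,x0,y0
E
python3 - <<'E'
from h import *
s=cv2.imread('pics/side0.png');t=cv2.imread('pics/top0.png')
# dowel (dark brown) in top
h=cv2.cvtColor(t,cv2.COLOR_BGR2HSV)
print('dowel px',t[233,385],t[232,400],t[230,440],t[229,460],'rail',t[136,270],t[141,340],'bow',t[229,155])
b,g,r=[t[...,i].astype(int) for i in range(3)]
m=np.zeros(t.shape[:2],bool);m[222:240,372:470]=1
dm=m&(r<125)&(r-b>35)&(g<70); vx,vy,x0,y0=line(dm);print('dowel',dm.sum(),x0,y0,vy/vx)
f=lambda x:(x,y0+(x-x0)*vy/vx)
A=onz('top',f(375),.178);B=onz('top',f(465),.178);d=A-B;print(A,B,'yaw',np.degrees(np.arctan2(-d[0],d[1])))
m[:]=0;m[128:150,245:365]=1
rm=m&(r>150)&(g>110)&(b<90)&(r-g<75);vx,vy,x0,y0=line(rm);print('rail',rm.sum(),x0,y0,vy/vx)
for z in(.310,.335):
    A=onz('top',f(237),z);B=onz('top',f(372),z);d=A-B;print(z,A,B,'yaw',np.degrees(np.arctan2(-d[0],d[1])))
m[:]=0;m[222:240,135:186]=1
bm=m&(r>150)&(g>110)&(b<110)&(r-g<75);vx,vy,x0,y0=line(bm);xs=np.nonzero(bm)[1];print('bow',bm.sum(),xs.min(),xs.max(),x0,y0,vy/vx)
A=onz('top',f(150),.222);B=onz('top',f(170),.222);d=A-B;print(A,B,'yaw',np.degrees(np.arctan2(-d[0],d[1])))
for n in('top','side'):
    for l in('hook','funnel'):
        for q in bot.regions_of(n,l)[:4]:print(n,l,round(q['conf'],2),q['rect'])
E
```

```text
dowel px [ 55  80 130] [ 56  81 132] [ 59  86 141] [ 58  84 134] rail [ 85 158 203] [122 227 251] bow [ 96 181 227]
dowel 151 419.331 233.48451 -0.060939807
[ 0.45613162 -0.20537014  0.178     ] [ 0.46575672 -0.42218084  0.178     ] yaw 2.541921544560765
rail 701 314.57843 140.39941 0.097850256
0.31 [0.68109811 0.11491097 0.31      ] [ 0.64525527 -0.18353963  0.31      ] yaw -6.848218396569572
0.335 [0.67395187 0.11276774 0.335     ] [ 0.63888668 -0.17920765  0.335     ] yaw -6.848218396569564
bow 139 138 178 156.52142 228.06909 0.14328368
[0.48270057 0.32856592 0.222     ] [0.4751403  0.28138938 0.222     ] yaw -9.104519762572664
top hook 0.75 [156.8, 204.7, 36.4, 49.8]
top hook 0.65 [403.1, 222.8, 19.1, 21.7]
top hook 0.65 [364.2, 273.9, 27.5, 15.3]
top hook 0.51 [438.8, 277.0, 32.6, 16.2]
top funnel 0.88 [159.6, 269.7, 32.6, 37.2]
top funnel 0.74 [92.3, 200.1, 37.9, 32.4]
side hook 0.76 [344.8, 160.2, 20.0, 42.3]
side hook 0.73 [400.3, 165.7, 13.1, 42.1]
side hook 0.57 [373.3, 192.9, 19.8, 43.9]
side hook 0.22 [304.2, 233.0, 32.8, 32.8]
side funnel 0.88 [150.1, 319.7, 44.5, 74.2]
side funnel 0.7 [214.5, 259.2, 40.8, 63.5]
side funnel 0.6 [283.5, 305.3, 43.7, 68.0]
```

```bash
python3 - <<'E'
from h import *
from scipy.optimize import least_squares
s=cv2.imread('pics/side0.png');t=cv2.imread('pics/top0.png')
m=np.zeros(t.shape[:2],bool);m[222:240,372:466]=1
dm=m&(np.abs(t.astype(int)-[57,83,135]).max(2)<16);vx,vy,x0,y0=line(dm);f=lambda x:(x,y0+(x-x0)*vy/vx)
A=onz('top',f(378),.178);B=onz('top',f(462),.178);d=A-B;ty=np.arctan2(-d[0],d[1]);print('dowel',dm.sum(),A,B,np.degrees(ty))
# side rail
b,g,r=[s[...,i].astype(int) for i in range(3)]
m[:]=0;m[115:165,212:278]=1
for_line=np.fromfunction(lambda v,u:np.abs(v-(158-(u-204)*38/79))<6,m.shape)
rm=m&for_line&(r>150)&(g>100)&(b<100)&(r-g<90);vx,vy,x0,y0=line(rm);f=lambda x:(x,y0+(x-x0)*vy/vx);print('siderail',rm.sum(),vy/vx)
S=np.array([f(215),f(275)])
bt,gt,rt=[t[...,i].astype(int) for i in range(3)]
vt=(140.39941,314.57843,.097850256)
# rail plane from side: find z such that onz(top) rail line projects on S line
def res(z):
    P=[onz('top',(x,vt[0]+(x-vt[1])*vt[2]),z) for x in(255,355)]
    q=proj('side',P);return [v-f(u)[1] for u,v in q]
for z in(.310,.315,.32,.325,.33,.335):print(z,np.round(res(z),2))
# hook fit
D=np.array([A+(B-A)*k for k in(0,1)]);
rects={'top':[403.1,222.8,19.1,21.7],'side':[344.8,160.2,20.0,42.3]}
def hr(p,dy=0):
    o=[p[0],p[1],.112];P=T(o,p[2])(HOOK);out=[]
    for n,rc in rects.items():
        q=proj(n,P);hw=.004*cam(n)[0][0,0]/ (1.35 if n=='top' else 1.25)
        lo_,hi=q.min(0)-hw,q.max(0)+hw
        out+=[lo_[0]-rc[0],lo_[1]-rc[1],hi[0]-rc[0]-rc[2],hi[1]-rc[1]-rc[3]]
    return np.array(out)
k=least_squares(lambda p:hr(p)[[0,1,2,3,4,5,6]],[.461,-.32,ty],loss='soft_l1');print('hook',k.x,np.degrees(k.x[2]),np.round(hr(k.x),1))
E
```

```text
dowel 287 [ 0.46288198 -0.21285276  0.178     ] [ 0.47257346 -0.41537106  0.178     ] 2.7397915599993325
siderail 278 -0.46481478
0.31 [2.53 1.33]
0.315 [ 0.79 -0.17]
0.32 [-0.96 -1.68]
0.325 [-2.73 -3.21]
0.33 [-4.5  -4.74]
0.335 [-6.28 -6.29]
hook [ 0.46072584 -0.31085915  0.22646521] 12.97550097165797 [-0.2 -0.2  0.2  4.  -1.4 -2.2  0.   1.5]
```

```bash
python3 - <<'E'
from h import *
s=cv2.imread('pics/side0.png');t=cv2.imread('pics/top0.png')
y=np.radians(2.7);H=T([.467,-.3135,.112],y);
def dr(im,n,P,col,x,yy,w,h):
    c=cv2.resize(im[yy:yy+h,x:x+w],(400,300),interpolation=cv2.INTER_CUBIC)
    for u,v in proj(n,P):cv2.circle(c,(int((u+.5-x)*400/w),int((v+.5-yy)*300/h)),1,col,-1)
    return c
dow=rod([[0,-.118,.063],[0,.118,.063]])
fun=T([.4805,.305,.068],np.radians(-9.1));fp=fun(np.vstack([BOW,RIM]))
rail=T([.662,-.034,.314],np.radians(-6.85))(rod([[0,-.155,0],[0,.155,0]],60))
hp=np.vstack([H(HOOK),H(dow)])
m=np.vstack([np.hstack([dr(s,'side',hp,(255,0,255),310,130,120,90),dr(t,'top',hp,(255,0,255),370,205,80,60)]),np.hstack([dr(s,'side',np.vstack([fp,rail]),(255,0,0),180,220,160,120),dr(t,'top',fp,(255,0,0),130,200,80,60)])])
cv2.imwrite('pics/m1.png',m)
E
```

```text
(no output)
```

View pics/m1.png

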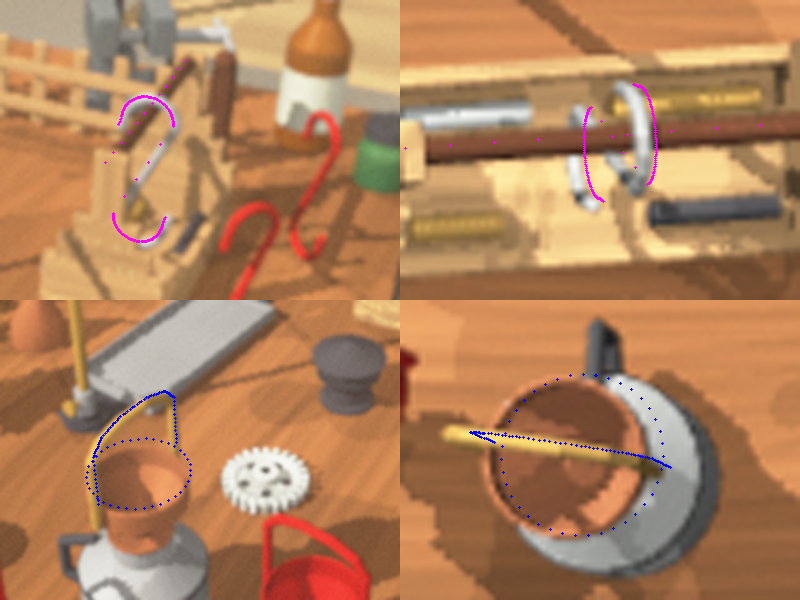

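The overlay is close. The hook is within about 5 mm, so I take x .465, y -.311. The funnel's rim sits about 6 mm further to +y. Next I write a planner that prints rows and go for the hook.

```bash
cat >> h.py <<'E'
def plan(ways,step=40,ang=8,start=None):
    """ways: (pos, Rot) list -> rows of 6"""
    o=bot.get_obs()
    p,q=start or (np.array(o['position']),R.from_euler('xyz',o['ee_rot'],degrees=True))
    for wp,wq in ways:
        wp=np.array(wp,float);rv=(q.inv()*wq).as_rotvec()
        n=max(1,int(np.ceil(np.linalg.norm(wp-p)*1000/step)),int(np.ceil(np.degrees(np.linalg.norm(rv))/ang)))
        rr=np.round(rv/n/np.pi,3);p0=p.copy()
        for i in range(n):
            tgt=p0+(wp-p0)*(i+1)/n;d=np.round(q.inv().apply(tgt-p)*10,2)
            print('[%s,'%','.join('%g'%x for x in [*d,*rr]),end='G],')
            p=p+q.apply(d/10);q=q*R.from_rotvec(rr*np.pi)
        print('|',np.round(p,4),np.round(q.as_euler('xyz',degrees=True),1))
    return p,q
def down(yaw,lean=0,head=None):
    """tool z leaning 'lean' deg forward along heading yaw; jaws across heading"""
    return R.from_euler('z',yaw,degrees=True)*R.from_euler('y',-lean,degrees=True)*R.from_euler('x',180,degrees=True)
E
python3 - <<'E'
from h import *
print(down(0,30).apply([0,0,1]))
plan([((.438,-.312,.231),down(2.7)),((.438,-.312,.143),down(2.7))])
E
```

```text
[ 5.00000000e-01 -1.22464680e-16 -8.66025404e-01]
[0.32,-0.22,0,-0,0,0.005,G],[0.32,-0.23,0,-0,0,0.005,G],[0.32,-0.24,0,-0,0,0.005,G],[0.31,-0.24,0,-0,0,0.005,G],[0.31,-0.24,0,-0,0,0.005,G],[0.31,-0.25,0,-0,0,0.005,G],[0.3,-0.25,0,-0,0,0.005,G],[0.29,-0.26,0,-0,0,0.005,G],[0.3,-0.27,0,-0,0,0.005,G],[0.29,-0.26,0,-0,0,0.005,G],[0.28,-0.28,0,-0,0,0.005,G],| [ 0.438  -0.3116  0.2313] [-180.     0.     3.2]
[-0,0,0.29,-0,0,0.001,G],[-0,0,0.3,-0,0,0.001,G],[-0,0,0.29,-0,0,0.001,G],| [ 0.438  -0.3116  0.1433] [-180.     0.     2.7]
```

step_arm(
  rows=[
    [[0.32,-0.22,0,0,0,0.005,1],[0.32,-0.23,0,0,0,0.005,1],[0.32,-0.24,0,0,0,0.005,1],[0.31,-0.24,0,0,0,0.005,1],[0.31,-0.24,0,0,0,0.005,1],[0.31,-0.25,0,0,0,0.005,1],[0.3,-0.25,0,0,0,0.005,1],[0.29,-0.26,0,0,0,0.005,1],[0.3,-0.27,0,0,0,0.005,1],[0.29,-0.26,0,0,0,0.005,1],[0.28,-0.28,0,0,0,0.005,1],[0,0,0.29,0,0,0.001,1],[0,0,0.3,0,0,0.001,1],[0,0,0.29,0,0,0.001,1],[0,0,0,0,0,0,1],[0,0,0,0,0,0,0]],
  ],
  squeeze=40,
)

```text
time: 3.4
position: [0.4386, -0.3121, 0.1446]
ee_rot: [179.9, -0.1, 2.7]
ft_force: [0.0, -0.5, 0.6]
gripper_width: 0.0699
```

Good. Check that the hook sits between the fingers before closing.

```bash
python3 - <<'E'
from h import *
s=bot.grab_frame('side');c=s[110:230,300:460]
cv2.imwrite('pics/g1.png',cv2.resize(c,(640,480),interpolation=cv2.INTER_CUBIC))
E
```

```text
(no output)
```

View pics/g1.png

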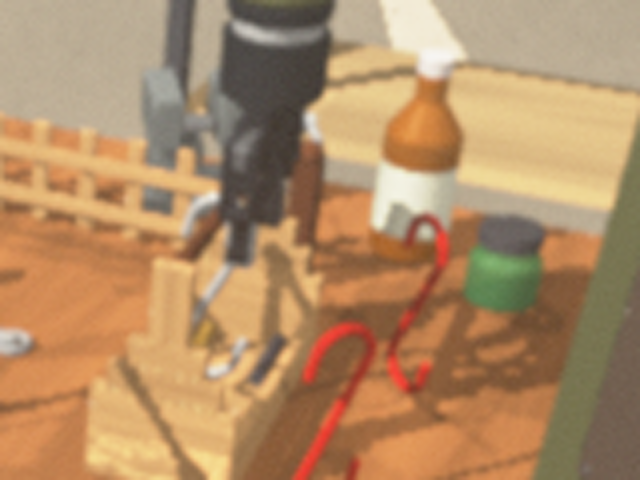

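The fingers straddle the hook's upper shank on the robot side, at crop (240,240). Closing.

step_arm(
  rows=[
    [[0,0,0,0,0,0,-0.5],[0,0,0,0,0,0,-1],[0,0,0,0,0,0,-1],[0,0,0,0,0,0,-1],[0,0,0,0,0,0,-1],[0,0,0,0,0,0,-1],[0,0,0,0,0,0,-1]],
  ],
  squeeze=60,
)

```text
time: 4.32
position: [0.4382, -0.312, 0.1438]
ee_rot: [179.9, -0.0, 2.7]
ft_force: [-0.5, -1.6, 2.8]
gripper_width: 0.0061
```

step_arm(
  rows=[
    [[0,0,-0.1,0,0,0,-1],[0,0,-0.16,0,0,0,-1],[0,0,-0.16,0,0,0,-1],[0,0,0,0,0,0,-1],[0,0,0,0,0,0,-1]],
  ],
)

```text
time: 4.95
position: [0.4368, -0.3118, 0.1861]
ee_rot: [180.0, 0.2, 2.7]
ft_force: [-5.4, 0.4, -0.5]
gripper_width: 0.0063
```

```bash
python3 - <<'E'
from h import *
o=bot.get_obs();print(o['position'],o['ft_force'],o['moment'],o['gripper_width'])
s=bot.grab_frame('side');c=s[110:230,300:460]
cv2.imwrite('pics/g2.png',cv2.resize(c,(640,480),interpolation=cv2.INTER_CUBIC))
E
```

```text
[ 0.4368478  -0.31178022  0.18614598] [-5.42073865  0.35086273 -0.51430592] [-0.13426445  0.95393985  0.02621407] 0.006317882638483568
```

View pics/g2.png

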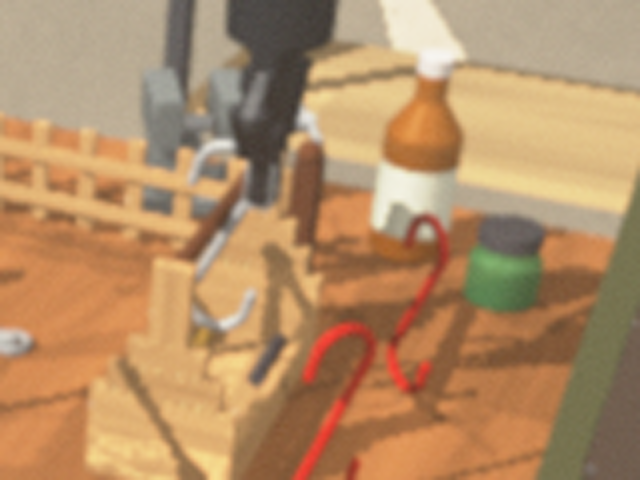

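The hook is raised and its shank just touches the dowel (-5 N in x). Move it toward the robot to clear, then up.

step_arm(
  rows=[
    [[-0.08,0,0.02,0,0,0,-1],[-0.15,0,0,0,0,0,-1],[-0.2,0,0,0,0,0,-1],[-0.25,0,0,0,0,0,-1],[-0.12,0,-0.1,0,0,0,-1],[0,0,-0.3,0,0,0,-1],[0,0,-0.4,0,0,0,-1],[0,0,-0.4,0,0,0,-1],[0,0,-0.4,0,0,0,-1],[0,0,0,0,0,0,-1],[0,0,0,0,0,0,-1]],
  ],
)

```text
time: 6.38
position: [0.3578, -0.3152, 0.343]
ee_rot: [-180.0, -0.0, 2.7]
ft_force: [-0.1, 0.0, -1.8]
gripper_width: 0.0065
```

```bash
python3 - <<'E'
from h import *
o=bot.get_obs();p=o['position'];print(p,o['ee_rot'],o['ft_force'],o['moment'],o['gripper_width'])
ims=[]
for n in('side','top'):
    f=bot.grab_frame(n);cv2.imwrite(f'pics/h_{n}.png',f)
    H=T(np.array(p)+[.027,0.0013,-.032],np.radians(2.7))(HOOK);q=proj(n,H);c=q.mean(0)
    x,y=int(c[0]-60),int(c[1]-45);x=min(max(x,0),440)
    im=cv2.resize(f[y:y+90,x:x+120],(400,300),interpolation=cv2.INTER_CUBIC)
    for u,v in q:cv2.circle(im,(int((u+.5-x)*10/3),int((v+.5-y)*10/3)),1,(255,0,255),-1)
    ims.append(im);print(n,x,y)
    print([(l,round(r['conf'],2),np.round(r['centre'],1).tolist()) for l in('upper_curl','lower_curl') for r in bot.spot_point(n,l)[:4]], proj(n,np.array(p)+[.027,.001,.018]),proj(n,np.array(p)+[.027,.001,-.082]))
cv2.imwrite('pics/m2.png',np.hstack(ims))
E
```

```text
[ 0.35775123 -0.31516911  0.34299455] [-1.79989315e+02 -1.37998311e-03  2.65797147e+00] [-0.09910608  0.00210622 -1.78422718] [ 0.0356872  -0.03833424  0.06119036] 0.006517312924335767
side 327 76
[('upper_curl', 0.75, [404.8, 173.2]), ('upper_curl', 0.62, [391.4, 104.3]), ('upper_curl', 0.62, [384.7, 204.1]), ('lower_curl', 0.63, [402.1, 198.7]), ('lower_curl', 0.58, [389.2, 141.4]), ('lower_curl', 0.5, [381.5, 231.8])] [[389.60375565 104.45253731]] [[384.80114104 139.73168404]]
top 377 218
[('upper_curl', 0.68, [377.7, 281.3]), ('upper_curl', 0.45, [442.5, 259.5]), ('lower_curl', 0.71, [247.2, 236.4]), ('lower_curl', 0.63, [370.2, 286.2]), ('lower_curl', 0.62, [426.6, 264.3]), ('lower_curl', 0.58, [435.1, 265.8])] [[444.55225221 262.48357265]] [[431.18192206 264.04237708]]
```

View pics/m2.png

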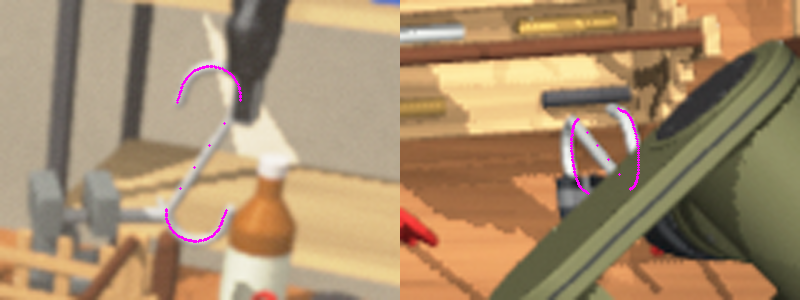

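The carried hook matches the model, with its origin at TCP +27 mm in x and 32 mm below. Go to the pre-hang pose in front of the rail, then over it.

```bash
python3 - <<'E'
from h import *
d=down(-6.85)
st=plan([((.5424,-.0217,.326),d)],step=38,ang=6)
plan([((.6297,-.0322,.325),d)],step=18,start=st)
E
```

```text
[0.2,-0.28,0.02,-0,0,0.005,G],[0.19,-0.29,0.01,-0,0,0.005,G],[0.19,-0.29,0.02,-0,0,0.005,G],[0.18,-0.3,0.02,-0,0,0.005,G],[0.18,-0.29,0.01,-0,0,0.005,G],[0.18,-0.3,0.02,-0,0,0.005,G],[0.17,-0.3,0.01,-0,0,0.005,G],[0.17,-0.31,0.02,-0,0,0.005,G],[0.16,-0.3,0.02,-0,0,0.005,G],[0.15,-0.31,0.01,-0,0,0.005,G],| [ 0.5421 -0.022   0.3263] [-1.799e+02  1.000e-01 -6.300e+00]
[0.18,0,0,-0,0,0.001,G],[0.17,0,0,-0,0,0.001,G],[0.18,0,0.01,-0,0,0.001,G],[0.18,0,-0,-0,0,0.001,G],[0.17,-0,0,-0,0,0.001,G],| [ 0.6295 -0.0323  0.3252] [-1.799e+02  1.000e-01 -7.200e+00]
```

step_arm(
  rows=[
    [[0.2,-0.28,0.02,0,0,0.005,-1],[0.19,-0.29,0.01,0,0,0.005,-1],[0.19,-0.29,0.02,0,0,0.005,-1],[0.18,-0.3,0.02,0,0,0.005,-1],[0.18,-0.29,0.01,0,0,0.005,-1],[0.18,-0.3,0.02,0,0,0.005,-1],[0.17,-0.3,0.01,0,0,0.005,-1],[0.17,-0.31,0.02,0,0,0.005,-1],[0.16,-0.3,0.02,0,0,0.005,-1],[0.15,-0.31,0.01,0,0,0.005,-1],[0,0,0,0,0,0.002,-1],[0,0,0,0,0,0,-1]],
  ],
)

```text
time: 8.18
position: [0.5421, -0.0226, 0.3268]
ee_rot: [180.0, 0.1, -6.7]
ft_force: [-0.2, 0.5, -1.1]
gripper_width: 0.0066
```

```bash
python3 - <<'E'
from h import *
o=bot.get_obs();p=np.array(o['position']);print(p,o['ee_rot'],o['ft_force'],o['gripper_width'])
u=np.array([.9929,-.1193,0]);H=T(p+u*.027+[0,0,-.032],np.radians(o['ee_rot'][2]))
rail=T([.6615,-.036,.314],np.radians(-6.85))(rod([[0,-.155,0],[0,.155,0]],80))
ims=[]
for n in('side','top'):
    f=bot.grab_frame(n);q=np.vstack([proj(n,H(HOOK)),proj(n,rail)]);c=proj(n,[.62,-.03,.3])[0]
    x,y=int(c[0]-70),int(c[1]-52)
    im=cv2.resize(f[y:y+105,x:x+140],(400,300),interpolation=cv2.INTER_CUBIC);im0=im.copy()
    for a,b in q:cv2.circle(im,(int((a+.5-x)*400/140),int((b+.5-y)*400/140)),1,(255,0,255),-1)
    ims.append(np.vstack([im0,im]))
cv2.imwrite('pics/m3.png',np.hstack(ims))
E
```

```text
[ 0.54213814 -0.02256986  0.32681768] [ 1.79979081e+02  6.13296762e-02 -6.67402770e+00] [-0.23852224  0.53558027 -1.0557288 ] 0.006624667679950526
```

View pics/m3.png

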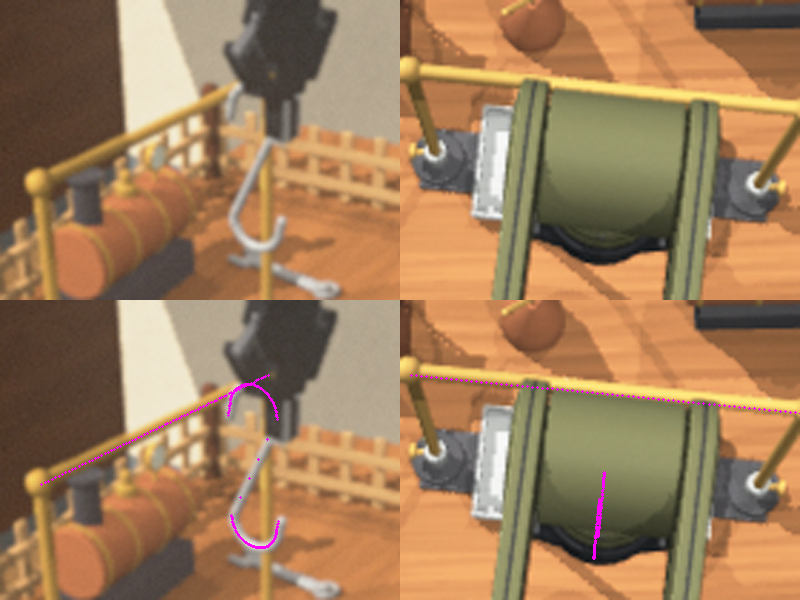

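The hook is upright in front of the rail, and the model agrees within 2–3 mm (the rail maybe 2–3 mm higher and further away). Raise it 3 mm, go forward 92 mm, then lower with force checks.

step_arm(
  rows=[
    [[0,0,-0.03,0,0,0,-1],[0.2,0,0,0,0,0,-1],[0.2,0,0,0,0,0,-1],[0.2,0,0,0,0,0,-1],[0.2,0,0,0,0,0,-1],[0.12,0,0,0,0,0,-1],[0,0,0,0,0,0,-1],[0,0,0.06,0,0,0,-1],[0,0,0.06,0,0,0,-1],[0,0,0.06,0,0,0,-1],[0,0,0.06,0,0,0,-1],[0,0,0.03,0,0,0,-1],[0,0,0,0,0,0,-1]],
  ],
)

```text
time: 9.9
position: [0.6336, -0.033, 0.3029]
ee_rot: [-180.0, 0.0, -6.7]
ft_force: [0.0, 0.3, -1.1]
gripper_width: 0.0064
```

step_arm(
  rows=[
    [[0,0,0.03,0,0,0,-1],[0,0,0.03,0,0,0,-1],[0,0,0.03,0,0,0,-1],[0,0,0.03,0,0,0,-1],[0,0,0,0,0,0,-1]],
  ],
)

```text
time: 10.52
position: [0.6336, -0.033, 0.2908]
ee_rot: [-180.0, 0.0, -6.7]
ft_force: [-0.1, -0.6, -1.2]
gripper_width: 0.0065
```

step_arm(
  rows=[
    [[0,0,0.02,0,0,0,-1],[0,0,0.02,0,0,0,-1],[0,0,0,0,0,0,-1]],
  ],
)

```text
time: 10.9
position: [0.6337, -0.0331, 0.287]
ee_rot: [180.0, 0.0, -6.7]
ft_force: [0.5, -0.5, -0.8]
gripper_width: 0.0064
```

step_arm(
  rows=[
    [[0,0,0.02,0,0,0,-1],[0,0,0,0,0,0,-1]],
  ],
)

```text
time: 11.15
position: [0.6337, -0.0331, 0.2851]
ee_rot: [180.0, 0.0, -6.7]
ft_force: [0.0, -0.1, -1.1]
gripper_width: 0.0067
```

step_arm(
  rows=[
    [[0,0,0.02,0,0,0,-1],[0,0,0,0,0,0,-1]],
  ],
)

```text
time: 11.4
position: [0.6337, -0.0331, 0.2831]
ee_rot: [-180.0, 0.0, -6.7]
ft_force: [-0.2, -0.0, -0.5]
gripper_width: 0.0066
```

step_arm(
  rows=[
    [[0,0,0.02,0,0,0,-1],[0,0,0,0,0,0,-1]],
  ],
)

```text
time: 11.65
position: [0.6341, -0.0331, 0.2826]
ee_rot: [180.0, -0.1, -6.7]
ft_force: [-1.5, 0.1, 4.1]
gripper_width: 0.0067
```

```bash
python3 - <<'E'
from h import *
o=bot.get_obs();p=np.array(o['position']);print(p,o['ee_rot'],o['ft_force'],o['gripper_width'])
f=bot.grab_frame('side');c=proj('side',[.66,-.03,.29])[0];x,y=int(c[0]-50),int(c[1]-40)
cv2.imwrite('pics/m4.png',cv2.resize(f[y:y+90,x:x+120],(800,600),interpolation=cv2.INTER_CUBIC));print(x,y)
E
```

```text
[ 0.63405493 -0.03310354  0.28257155] [ 1.79996940e+02 -9.21513967e-02 -6.68790878e+00] [-1.52116241  0.09430454  4.09521611] 0.00674411269164401
196 106
```

View pics/m4.png

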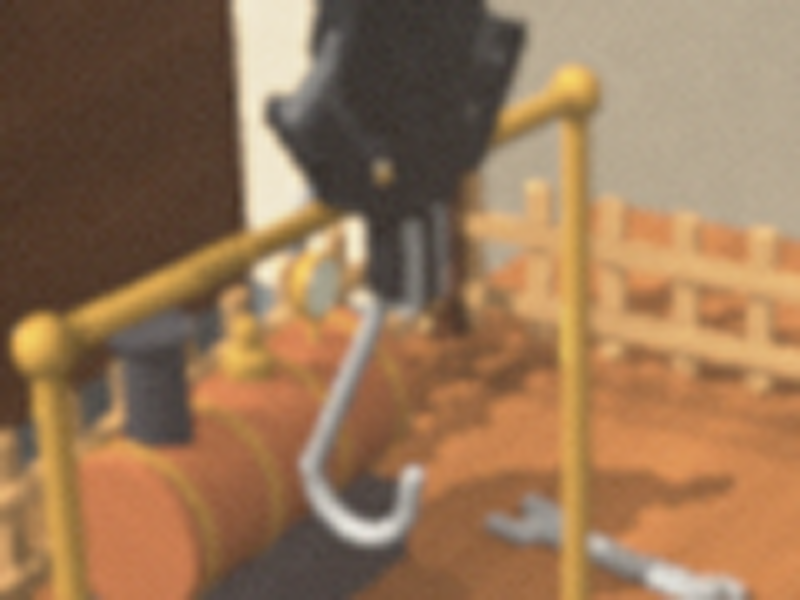

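Contact of about 5 N upward, so the hook is seated on the rail (rail z about .3146). Release and lift away.

step_arm(
  rows=[
    [[0,0,0,0,0,0,-0.8],[0,0,0,0,0,0,-0.6],[0,0,0,0,0,0,-0.4],[0,0,0,0,0,0,-0.4],[0,0,-0.15,0,0,0,-0.4],[0,0,-0.3,0,0,0,-0.4],[0,0,-0.4,0,0,0,-0.4],[-0.3,0,-0.3,0,0,0,-0.4],[-0.5,0,0,0,0,0,-0.4],[-0.5,0,0,0,0,0,-0.4],[-0.5,0,0,0,0,0,-0.4],[0,0,0,0,0,0,0]],
  ],
)

```text
time: 13.2
position: [0.453, -0.0117, 0.3988]
ee_rot: [180.0, -0.3, -6.7]
ft_force: [0.4, 0.0, -0.8]
gripper_width: 0.0418
```

```bash
cat > fit.py <<'E'
from h import *
from scipy.optimize import least_squares
ims={}
for n in('side','top'):ims[n]=bot.grab_frame(n);cv2.imwrite(f'pics/f_{n}.png',ims[n])
for n in('side','top'):
    for l in('hook','lower_curl','upper_curl','funnel','bow_top','bow_leg','can'):
        print(n,l,[(round(r['conf'],2),np.round(r['centre'],1).tolist()) for r in bot.spot_point(n,l)[:5]])
    for l in('hook','funnel'):
        for r in bot.regions_of(n,l)[:5]:print(n,l,round(r['conf'],2),r['rect'])
E
python3 fit.py; python3 - <<'E'
from h import *
o=bot.get_obs();print(o['position'],o['ee_rot'],o['q'])
H=T([.6605,-.0363,.2506],np.radians(-6.85))
for n in('side','top'):
    q=proj(n,H(np.array([[0,0,.05],[0,0,-.05],[0,0,0]])));Q=proj(n,H(HOOK));print(n,q.round(1).tolist(),Q.min(0),np.ptp(Q,axis=0))
E
```

```text
side hook [(0.52, [384.9, 218.7]), (0.48, [247.7, 162.9]), (0.48, [403.6, 187.0]), (0.37, [287.6, 189.0])]
side lower_curl [(0.61, [247.8, 178.6]), (0.51, [381.5, 230.1]), (0.44, [398.5, 197.9])]
side upper_curl [(0.65, [405.7, 173.5]), (0.53, [250.3, 140.8]), (0.49, [386.3, 200.4])]
side funnel [(0.89, [301.4, 371.9]), (0.86, [235.6, 328.4]), (0.86, [177.9, 390.6])]
side bow_top [(0.8, [166.4, 331.1]), (0.56, [235.8, 265.4])]
side bow_leg [(0.89, [217.4, 291.0]), (0.84, [157.9, 368.5]), (0.69, [286.8, 316.0])]
side can [(0.68, [237.9, 348.8]), (0.27, [247.8, 142.6])]
side hook 0.83 [239.3, 135.2, 18.0, 50.6]
side hook 0.76 [375.9, 193.7, 16.9, 44.6]
side hook 0.69 [397.5, 166.8, 15.5, 43.2]
side funnel 0.98 [147.5, 323.3, 46.7, 68.9]
side funnel 0.96 [283.2, 307.9, 47.2, 63.5]
side funnel 0.62 [214.5, 259.6, 43.3, 63.9]
side funnel 0.43 [239.2, 133.7, 15.8, 51.6]
top hook [(0.65, [372.6, 285.1]), (0.5, [451.8, 284.8]), (0.48, [302.7, 145.7])]
top lower_curl [(0.68, [447.7, 286.6]), (0.63, [370.6, 283.7]), (0.58, [299.6, 143.3])]
top upper_curl [(0.7, [381.7, 281.7]), (0.47, [305.1, 
[... 372 characters left out ...]
.7, 16.4]
top hook 0.65 [300.1, 132.0, 5.6, 26.1]
top hook 0.46 [438.4, 278.4, 33.3, 14.8]
top hook 0.31 [141.2, 212.6, 44.2, 34.1]
top hook 0.3 [231.9, 222.8, 27.9, 31.4]
top funnel 0.82 [160.9, 271.1, 31.4, 35.2]
top funnel 0.76 [94.6, 200.4, 40.1, 30.9]
top funnel 0.4 [290.1, 242.7, 30.7, 11.2]
[ 0.45496373 -0.01208721  0.39635884] [-1.79997785e+02 -5.54292211e-03 -6.69123625e+00] [-8.28670884e+00 -2.09928058e+01  1.04585260e+02  2.38319078e-03
  9.64020665e+01  8.84047931e+01]
side [[247.4, 142.1], [249.1, 177.6], [248.3, 160.3]] [239.64937313 132.79007067] [17.08237972 53.20097237]
top [[305.0, 141.7], [303.4, 152.4], [304.2, 147.2]] [302.38041994 130.84215799] [ 3.7797696  31.47734684]
```

```bash
python3 - <<'E'
from h import *
from scipy.optimize import least_squares
print('rim top',onz('top',(163.4,231),.158),'side',onz('side',(238,292),.158),'can',onz('top',(175.5,234.5),0),onz('side',(237.5,348),0))
print('leg top',onz('top',(140.5,229),.188),'side',onz('side',(217.5,291),.188),'bowtop',onz('top',(155.5,228),.222),onz('side',(236,264.5),.222))
t=cv2.imread('pics/f_top.png');s=cv2.imread('pics/f_side.png')
x,y=.480,.313
m=[]
for (x,y,yw) in[(.479,.313,-9.5)]:
  P=T([x,y,.068],np.radians(yw))(np.vstack([BOW,RIM]))
  for n,im,(a,b,w,h) in(('side',s,(200,245,80,60)),('top',t,(125,200,80,60))):
    c=cv2.resize(im[b:b+h,a:a+w],(400,300),interpolation=cv2.INTER_CUBIC)
    for u,v in proj(n,P):cv2.circle(c,(int((u+.5-a)*5),int((v+.5-b)*5)),1,(255,0,0),-1)
    m.append(c)
H=T([.6605,-.0363,.2506],np.radians(-6.85))(HOOK)
for n,im,(a,b,w,h) in(('side',s,(205,115,80,60)),('top',t,(265,120,80,60))):
    c=cv2.resize(im[b:b+h,a:a+w],(400,300),interpolation=cv2.INTER_CUBIC)
    for u,v in proj(n,H)[::3]:cv2.circle(c,(int((u+.5-a)*5),int((v+.5-b)*5)),1,(255,0,255),-1)
    m.append(c)
cv2.imwrite('pics/m5.png',np.vstack([np.hstack(m[:2]),np.hstack(m[2:])]))
E
```

```text
rim top [0.47930755 0.31138751 0.158     ] side [0.47012781 0.31050497 0.158     ] can [0.48448361 0.31352204 0.        ] [0.47939909 0.31421976 0.        ]
leg top [0.48215691 0.36007569 0.188     ] side [0.48458008 0.35273383 0.188     ] bowtop [0.48043732 0.31557897 0.222     ] [0.47210285 0.30770907 0.222     ]
```

View pics/m5.png

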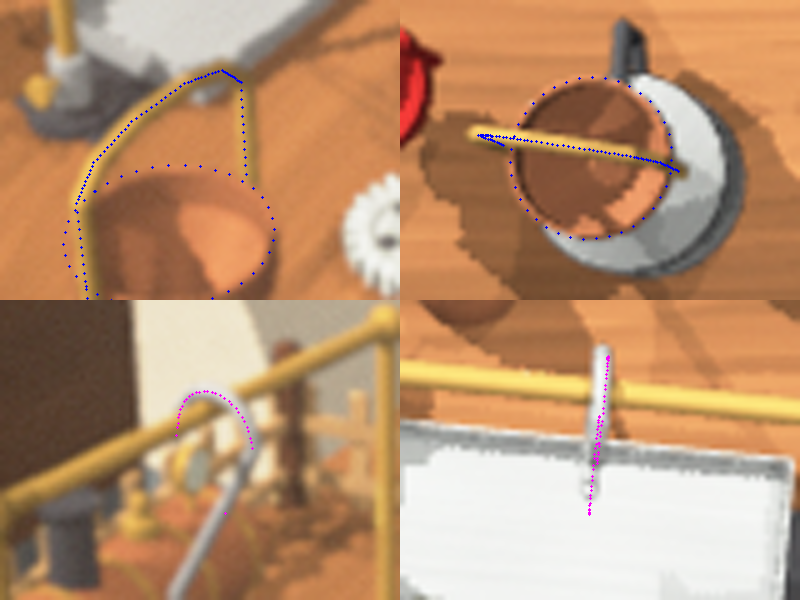

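Hook and funnel overlays agree within about 2 mm. For the funnel I'll pinch the right leg (y -44), leaning 42° and headed 28° off the funnel's x, so the gripper body stays clear of the hook and rail later.

```bash
python3 - <<'E'
from h import *
q=down(18.5,42);z=q.apply([0,0,1]);g=np.array([.4722,.2706,.186]);t=g+.019*z;print(t)
print('red',onz('top',(177,290),0.08),onz('top',(115,217),.08))
st=plan([(t-.12*z+[0,0,.04],q),(t-.09*z,q)],step=40,ang=6)
plan([(t,q)],step=30,start=st)
E
```

```text
[0.4842565  0.27463405 0.17188025]
red [0.33349338 0.2923306  0.08      ] [0.52602752 0.45693586 0.08      ]
[-0.09,-0.28,0.11,0.006,0.025,-0.015,G],[-0.08,-0.29,0.1,0.006,0.025,-0.015,G],[-0.07,-0.28,0.11,0.006,0.025,-0.015,G],[-0.07,-0.29,0.1,0.006,0.025,-0.015,G],[-0.06,-0.29,0.1,0.006,0.025,-0.015,G],[-0.06,-0.29,0.11,0.006,0.025,-0.015,G],[-0.06,-0.29,0.1,0.006,0.025,-0.015,G],[-0.05,-0.29,0.11,0.006,0.025,-0.015,G],[-0.04,-0.29,0.11,0.006,0.025,-0.015,G],| [0.4081 0.2493 0.3008] [-179.3  -41.3   18.5]
[-0.13,0,0.3,-0.002,0.002,-0,G],[-0.13,0.01,0.3,-0.002,0.002,-0,G],| [0.4275 0.2553 0.2387] [180.  -42.   18.5]
[-0,-0,0.3,0,-0,-0,G],[-0,-0,0.3,0,-0,-0,G],[-0,-0,0.3,0,-0,-0,G],| [0.4847 0.2743 0.1718] [180.  -42.   18.5]
```

step_arm(
  rows=[
    [[-0.09,-0.28,0.11,0.006,0.025,-0.015,0],[-0.08,-0.29,0.1,0.006,0.025,-0.015,0],[-0.07,-0.28,0.11,0.006,0.025,-0.015,0],[-0.07,-0.29,0.1,0.006,0.025,-0.015,0],[-0.06,-0.29,0.1,0.006,0.025,-0.015,0],[-0.06,-0.29,0.11,0.006,0.025,-0.015,0],[-0.06,-0.29,0.1,0.006,0.025,-0.015,0],[-0.05,-0.29,0.11,0.006,0.025,-0.015,0],[-0.04,-0.29,0.11,0.006,0.025,-0.015,0],[-0.13,0,0.3,-0.002,0.002,0,0],[-0.13,0.01,0.3,-0.002,0.002,0,0],[0,0,0,0,0,0,0],[0,0,0,0,0,0,0]],
  ],
)

```text
time: 15.82
position: [0.4279, 0.2554, 0.2403]
ee_rot: [-180.0, -42.1, 18.4]
ft_force: [-0.1, -0.4, 0.7]
gripper_width: 0.0425
```

```bash
python3 - <<'E'
from h import *
o=bot.get_obs();print(o['position'],o['ee_rot'],o['ft_force'],o['q'].round(),o['gripper_width'])
q=down(18.5,42);z=q.apply([0,0,1]);t=np.array([.4843,.2746,.172])
plan([(t-.04*z,q),(t,q)],step=25)
E
```

```text
[0.4278999  0.25538395 0.24028461] [-179.99771066  -42.13898264   18.43718123] [-0.08708839 -0.35788888  0.74798667] [ 28. -39. 137. -10.  40. 105.] 0.04248970793807338
[-0.01,-0,0.17,0,-0,-0,G],[-0,-0,0.17,0,-0,-0,G],[-0.01,-0,0.17,0,-0,-0,G],| [0.459  0.2657 0.2011] [-180.   -42.1   18.4]
[0,-0,0.2,0,-0,-0,G],[0,-0,0.2,0,-0,-0,G],| [0.4844 0.2742 0.1715] [-180.   -42.1   18.4]
```

step_arm(
  rows=[
    [[-0.01,0,0.17,0,0,0,0],[0,0,0.17,0,0,0,0],[-0.01,0,0.17,0,0,0,0],[0,0,0.2,0,0,0,0],[0,0,0.2,0,0,0,0],[0,0,0,0,0,0,0]],
  ],
)

```text
time: 16.58
position: [0.4847, 0.274, 0.1706]
ee_rot: [180.0, -42.0, 18.4]
ft_force: [-1.0, 0.6, -0.0]
gripper_width: 0.0427
```

```bash
python3 - <<'E'
from h import *
o=bot.get_obs();print(o['position'],o['ee_rot'],o['ft_force'],o['moment'])
m=[]
for n,c in(('side',(195,235,100,75)),('top',(110,190,100,75))):
    f=bot.grab_frame(n);a,b,w,h=c;m.append(cv2.resize(f[b:b+h,a:a+w],(400,300),interpolation=cv2.INTER_CUBIC))
    p=np.array(o['position']);q=R.from_euler('xyz',o['ee_rot'],degrees=True);print(n,proj(n,[p,p-q.apply([0,0,.019])]).round(1).tolist())
cv2.imwrite('pics/m6.png',np.hstack(m))
E
```

```text
[0.48465081 0.27404399 0.17060228] [179.97710935 -42.04488576  18.42157403] [-0.97804333  0.60990309 -0.01989519] [-0.03991     0.37900291  0.02251682]
side [[241.7, 273.7], [247.7, 268.8]]
top [[177.5, 228.1], [178.0, 232.5]]
```

View pics/m6.png

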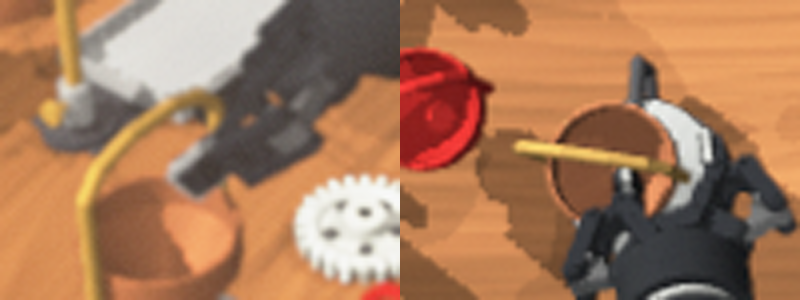

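The right leg is between the fingers but off-centre toward the outer one, by about 6 px. Measure that offset and centre before closing.

```bash
python3 - <<'E'
from h import *
o=bot.get_obs();p=np.array(o['position']);q=R.from_euler('xyz',o['ee_rot'],degrees=True)
t=bot.grab_frame('top');b,g,r=[t[...,i].astype(int) for i in range(3)]
m=np.zeros(t.shape[:2],bool);m[222:240,134:190]=1
bm=m&(r>150)&(g>110)&(b<110)&(r-g<75);vx,vy,x0,y0=line(bm);xs=np.nonzero(bm)[1];print(xs.min(),xs.max(),y0+(140-x0)*vy/vx,y0+(180-x0)*vy/vx)
for px in((181.7,234.5),(180.5,234)):
    L=onz('top',px,.206);print(L,'tool frame',q.inv().apply(np.array([L[0],L[1],.186])-(p-q.apply([0,0,.019])))*1000)
s=[(252,281),(253,283)]
# leg pixels in side: project hypotheses
for y in(.26,.265,.27):print(y,proj('side',[[.472,y,.16],[.472,y,.2]]).round(1).tolist())
E
```

```text
138 178 225.3007 231.50455
[0.46553239 0.25687064 0.206     ] tool frame [-7.81547799 10.45183046 -7.41736522]
[0.46677146 0.25973347 0.206     ] tool frame [-6.27339285  8.12751758 -6.02072128]
0.26 [[251.1, 275.7], [250.3, 259.8]]
0.265 [[249.8, 277.2], [248.9, 261.2]]
0.27 [[248.4, 278.6], [247.6, 262.7]]
```

step_arm(
  rows=[
    [[-0.03,0.05,-0.02,0,0,0,0],[0,0,0,0,0,0,-0.3],[0,0,0,0,0,0,-0.5],[0,0,0,0,0,0,-0.6],[0,0,0,0,0,0,-0.7],[0,0,0,0,0,0,-0.8],[0,0,0,0,0,0,-1],[0,0,0,0,0,0,-1],[0,0,0,0,0,0,-1],[0,0,0,0,0,0,-1]],
  ],
  squeeze=70,
)

```text
time: 17.98
position: [0.4824, 0.2685, 0.1699]
ee_rot: [-180.0, -42.1, 18.4]
ft_force: [-1.8, 1.7, 4.5]
gripper_width: 0.006
```

Gripped (width 6 mm, the same reading as on the 8 mm hook rod). Lift straight up 60 mm, slowly.

```bash
python3 - <<'E'
from h import *
o=bot.get_obs();p=o['position'];q=R.from_euler('xyz',o['ee_rot'],degrees=True)
plan([(p+[0,0,.06],q)],step=12)
E
```

```text
[0.08,-0,-0.09,0,0,0,G],[0.08,-0,-0.09,0,0,0,G],[0.08,-0,-0.09,0,0,0,G],[0.08,-0,-0.09,0,0,0,G],[0.08,-0,-0.09,0,0,0,G],| [0.4819 0.2683 0.2301] [-180.   -42.1   18.4]
```

step_arm(
  rows=[
    [[0.08,0,-0.09,0,0,0,-1],[0.08,0,-0.09,0,0,0,-1],[0.08,0,-0.09,0,0,0,-1],[0.08,0,-0.09,0,0,0,-1],[0.08,0,-0.09,0,0,0,-1],[0,0,0,0,0,0,-1],[0,0,0,0,0,0,-1]],
  ],
)

```text
time: 18.85
position: [0.4815, 0.2679, 0.2289]
ee_rot: [180.0, -42.0, 18.5]
ft_force: [-0.1, -0.4, -2.3]
gripper_width: 0.0052
```

```bash
cat > ff.py <<'E'
from h import *
from scipy.optimize import least_squares
o=bot.get_obs();p=np.array(o['position']);q=R.from_euler('xyz',o['ee_rot'],degrees=True)
print(p,o['ee_rot'],o['ft_force'],o['moment'],o['gripper_width'])
g=p-q.apply([0,0,.019]);print('grasp',g)
yaw=o['ee_rot'][2]-28
for n in('side','top'):
    f=bot.grab_frame(n);cv2.imwrite(f'pics/ff_{n}.png',f)
    for l in('bow_top','bow_leg','funnel'):
        print(n,l,[(round(r['conf'],2),np.round(r['centre'],1).tolist()) for r in bot.spot_point(n,l)[:4]])
    for r in bot.regions_of(n,'funnel')[:4]:print(n,round(r['conf'],2),r['rect'])
    F=T(g-R.from_euler('z',yaw,degrees=True).apply([0,-.044,.118]),np.radians(yaw))
    print('pred',proj(n,F([[0,0,.154],[0,.044,.12],[0,0,0]])).round(1).tolist())
E
python3 ff.py
```

```text
[0.48146941 0.26792767 0.22890645] [179.96053607 -41.986036    18.47055811] [-0.0636616  -0.41599951 -2.26900327] [-0.24399718  0.54633439  0.05611023] 0.005183655682604074
grasp [0.46940997 0.26391332 0.2430293 ]
side bow_top [(0.93, [233.8, 238.5]), (0.85, [165.1, 335.7]), (0.67, [303.7, 312.7])]
side bow_leg [(0.93, [289.6, 315.0]), (0.75, [220.4, 266.5])]
side funnel [(0.85, [237.5, 301.8]), (0.81, [302.4, 371.0]), (0.6, [176.2, 392.1]), (0.27, [247.3, 140.4])]
side 0.71 [214.5, 229.4, 41.8, 75.5]
side 0.67 [203.0, 209.4, 63.3, 64.5]
side 0.64 [280.5, 307.1, 46.2, 64.8]
side 0.61 [145.7, 320.8, 47.4, 72.6]
pred [[232.1, 238.2], [215.8, 265.7], [237.0, 302.6]]
top bow_top [(0.73, [108.0, 212.7]), (0.57, [154.7, 222.8]), (0.38, [166.2, 292.2])]
top bow_leg [(0.86, [137.1, 228.5]), (0.79, [94.5, 224.9])]
top funnel [(0.75, [124.4, 218.2]), (0.69, [167.7, 234.4])]
top 0.65 [92.4, 200.5, 39.1, 30.2]
pred [[153.1, 227.1], [138.0, 225.7], [167.9, 233.2]]
```

```bash
python3 - <<'E'
from h import *
t=cv2.imread('pics/ff_top.png');b,g,r=[t[...,i].astype(int) for i in range(3)]
m=np.zeros(t.shape[:2],bool);m[215:240,128:184]=1
bm=m&(r>150)&(g>110)&(b<110)&(r-g<75);vx,vy,x0,y0=line(bm);xs=np.nonzero(bm)[1];f=lambda x:(x,y0+(x-x0)*vy/vx)
print(bm.sum(),xs.min(),xs.max())
A=onz('top',f(146),.279);B=onz('top',f(164),.279);d=A-B;yaw=np.arctan2(-d[0],d[1]);print(A,B,np.degrees(yaw))
for x in(-9.5,-8):
    g0=np.array([.4694,.2639,.2430]);F=T(g0-R.from_euler('z',x,degrees=True).apply([0,-.044,.118]),np.radians(x))
    print(x,F([[0,0,.154]]),proj('top',F([[0,-.044,.13],[0,.044,.136],[0,-.014,.154],[0,.014,.154]])).round(1).tolist())
    print([f(u)[1] for u in(140,153,175)])
E
```

```text
291 128 179
[0.48559637 0.32332588 0.279     ] [0.47839364 0.28275655 0.279     ] -10.067455993420477
-9.5 [[0.47666209 0.30729657 0.279     ]] [[174.5, 231.0], [136.0, 225.0], [159.2, 228.0], [146.9, 226.2]]
[np.float32(222.28723), np.float32(224.37247), np.float32(227.90135)]
-8 [[0.47552362 0.3074718  0.279     ]] [[174.5, 231.0], [135.9, 226.0], [159.1, 228.4], [146.8, 226.8]]
[np.float32(222.28723), np.float32(224.37247), np.float32(227.90135)]
```

```bash
python3 - <<'E'
from h import *
o=bot.get_obs();p=np.array(o['position']);q=R.from_euler('xyz',o['ee_rot'],degrees=True)
rel=q.inv().apply(np.array([.4770,.3072,.279])-p);np.save('rel.npy',rel);print(rel)
Q=R.from_euler('z',21.6-18.47,degrees=True)*q
C=np.array([.6605,-.035,0]);u=np.array([.9929,-.1193,0])
def tcp(d,z):return C+u*d+[0,0,z]-Q.apply(rel)
st=plan([(tcp(-.08,.285),Q)],step=36)
plan([(tcp(-.08,.228),Q)],step=20,start=st)
E
```

```text
[ 0.03918111 -0.03862057 -0.03161339]
[0,0.35,-0.01,0.001,0,-0.001,G],[0,0.35,-0.01,0.001,0,-0.001,G],[-0,0.35,-0.01,0.001,0,-0.001,G],[-0,0.35,-0.01,0.001,0,-0.001,G],[-0.01,0.34,-0.01,0.001,0,-0.001,G],[-0,0.35,-0.01,0.001,0,-0.001,G],[-0.01,0.35,-0.01,0.001,0,-0.001,G],[-0.01,0.35,-0.02,0.001,0,-0.001,G],[-0,0.35,-0.02,0.001,0,-0.001,G],[-0.01,0.35,-0.01,0.001,0,-0.001,G],| [ 0.5883 -0.0645  0.2353] [-179.8  -42.    20.9]
[-0.13,-0,0.14,0.001,-0,-0.001,G],[-0.13,-0,0.14,0.001,-0,-0.001,G],[-0.12,-0,0.14,0.001,-0,-0.001,G],| [ 0.5882 -0.0644  0.1786] [-179.8  -42.    21.6]
```

step_arm(
  rows=[
    [[0,0.2,-0.01,0.001,0,-0.001,-1],[0,0.35,-0.01,0.001,0,-0.001,-1],[0,0.35,-0.01,0.001,0,-0.001,-1],[0,0.35,-0.01,0.001,0,-0.001,-1],[-0.01,0.35,-0.01,0.001,0,-0.001,-1],[0,0.35,-0.01,0.001,0,-0.001,-1],[-0.01,0.35,-0.01,0.001,0,-0.001,-1],[-0.01,0.35,-0.02,0.001,0,-0.001,-1],[0,0.34,-0.02,0.001,0,-0.001,-1],[-0.01,0.3,-0.01,0.001,0,-0.001,-1],[0,0.2,0,0,0,0,-1],[-0.13,0,0.14,0.001,0,-0.001,-1],[-0.13,0,0.14,0.001,0,-0.001,-1],[-0.12,0,0.14,0.001,0,-0.001,-1],[0,0,0,0,0,0,-1],[0,0,0,0,0,0,-1]],
  ],
)

```text
time: 21.35
position: [0.5894, -0.0645, 0.1797]
ee_rot: [-179.9, -42.1, 21.7]
ft_force: [0.1, -0.1, -1.5]
gripper_width: 0.0054
```

```bash
python3 - <<'E'
from h import *
o=bot.get_obs();p=np.array(o['position']);q=R.from_euler('xyz',o['ee_rot'],degrees=True);rel=np.load('rel.npy')
print(p,o['ee_rot'],o['ft_force'],o['gripper_width'],o['q'].round());bar=p+q.apply(rel);print('bar',bar)
H=T([.6605,-.035,.2506],np.radians(-6.85));hk=H(HOOK);F=T(bar-[0,0,.154],np.radians(-6.85))(BOW)
m=[]
for n,(a,b,w,h) in(('side',(215,130,80,60)),('top',(255,115,100,75))):
    f=bot.grab_frame(n);print(n,[(l,round(r['conf'],2),np.round(r['centre'],1).tolist()) for l in('bow_top','lower_curl','upper_curl') for r in bot.spot_point(n,l)[:4]],proj(n,[bar,H([0,0,-.05])[0],H([0,0,.05])[0]]).round(1).tolist())
    c=cv2.resize(f[b:b+h,a:a+w],(400,300),interpolation=cv2.INTER_CUBIC);c2=c.copy()
    for P,col in((hk,(255,0,255)),(F,(255,0,0))):
        for x,y in proj(n,P)[::2]:cv2.circle(c2,(int((x+.5-a)*400/w),int((y+.5-b)*400/w)),1,col,-1)
    m.append(np.vstack([c,c2]))
cv2.imwrite('pics/m7.png',np.hstack(m))
E
```

```text
[ 0.58937867 -0.06445666  0.17972698] [-179.89144083  -42.09147075   21.65755514] [ 0.07787753 -0.08618848 -1.47764371] 0.005399818205411015 [-25. -14. 127.  44.  45.  18.]
bar [ 0.5824298  -0.02572648  0.22950449]
side [('bow_top', 0.91, [305.4, 311.7]), ('bow_top', 0.65, [273.9, 177.1]), ('bow_top', 0.58, [163.6, 334.4]), ('lower_curl', 0.65, [382.5, 231.3]), ('lower_curl', 0.64, [248.9, 178.7]), ('lower_curl', 0.63, [400.1, 197.5]), ('lower_curl', 0.54, [274.6, 176.6]), ('upper_curl', 0.59, [250.0, 139.6]), ('upper_curl', 0.51, [383.4, 203.0]), ('upper_curl', 0.5, [404.1, 172.0])] [[272.7, 175.7], [248.8, 177.8], [247.1, 142.2]]
top [('bow_top', 0.77, [167.1, 291.9]), ('bow_top', 0.7, [300.7, 180.3]), ('bow_top', 0.61, [106.3, 212.5]), ('lower_curl', 0.58, [450.0, 284.6]), ('lower_curl', 0.56, [298.9, 147.8]), ('lower_curl', 0.45, [367.0, 285.1]), ('upper_curl', 0.53, [459.5, 284.7]), ('upper_curl', 0.43, [381.5, 283.2])] [[300.1, 182.0], [302.9, 152.4], [304.4, 141.7]]
```

View pics/m7.png

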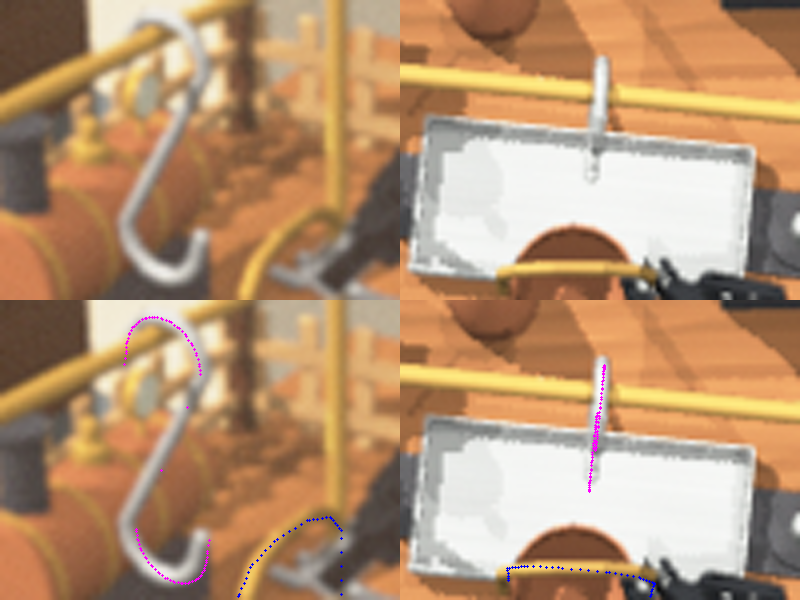

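The last picture shows the hook hanging stably, with its lower curl about 4–5 mm further to +x than the model. The bow bar is in front of it at the right height, within about 3 mm. Go forward above the tip, watching the forces.

```bash
python3 - <<'E'
from h import *
o=bot.get_obs();p=np.array(o['position']);q=R.from_euler('xyz',o['ee_rot'],degrees=True);u=np.array([.9929,-.1193,0])
print(tri((273.9,177.1),(300.7,180.3)),tri((248.9,178.7),(298.9,147.8)))
st=plan([(p+[0,0,-.003],q),(p+u*.045+[0,0,-.003],q)],step=12)
st=plan([(p+u*.0765+[0,0,-.003],q)],step=8,start=st)
E
```

```text
(array([ 0.58450603, -0.02881914,  0.2243175 ]), np.float64(0.006513307330151347)) (array([ 0.66504678, -0.02890487,  0.20123273]), np.float64(0.01494919188766127))
[-0.02,0,0.02,0,0,0,G],| [ 0.5888 -0.0642  0.1763] [-179.8  -42.1   21.6]
[0.07,0.05,0.07,0,0,0,G],[0.08,0.06,0.06,0,0,0,G],[0.07,0.05,0.07,0,0,0,G],[0.07,0.06,0.07,0,0,0,G],| [ 0.6338 -0.07    0.1756] [-179.8  -42.1   21.6]
[0.05,0.04,0.05,0,0,0,G],[0.05,0.03,0.04,0,0,0,G],[0.06,0.04,0.05,0,0,0,G],[0.05,0.04,0.04,0,0,0,G],| [ 0.665  -0.0737  0.1763] [-179.8  -42.1   21.6]
```

step_arm(
  rows=[
    [[0.07,0.05,0.07,0,0,0,-1],[0.08,0.06,0.06,0,0,0,-1],[0.07,0.05,0.07,0,0,0,-1],[0.07,0.06,0.07,0,0,0,-1],[0,0,0,0,0,0,-1],[0.05,0.04,0.05,0,0,0,-1],[0.05,0.03,0.04,0,0,0,-1],[0.06,0.04,0.05,0,0,0,-1],[0.05,0.04,0.04,0,0,0,-1],[0,0,0,0,0,0,-1]],
  ],
)

```text
time: 23.0
position: [0.6656, -0.0737, 0.1788]
ee_rot: [-179.8, -42.1, 21.6]
ft_force: [0.5, -0.0, -1.5]
gripper_width: 0.0053
```

```bash
cat > st.py <<'E'
from h import *
o=bot.get_obs();p=np.array(o['position']);q=R.from_euler('xyz',o['ee_rot'],degrees=True);rel=np.load('rel.npy')
print(p,o['ee_rot'],o['ft_force'],o['moment'],o['gripper_width']);bar=p+q.apply(rel);print('bar',bar)
for n in('side','top'):
    f=bot.grab_frame(n);cv2.imwrite(f'pics/st_{n}.png',f)
    for l in('bow_top','lower_curl','upper_curl','hook','funnel'):
        print(n,l,[(round(r['conf'],2),np.round(r['centre'],1).tolist()) for r in bot.spot_point(n,l)[:6] if abs(r['centre'][0]-(250 if n=='side' else 302))<45 and r['centre'][1]<230])
    for l in('hook','funnel'):
        print(n,l,[(round(r['conf'],2),r['rect']) for r in bot.regions_of(n,l) if abs(r['rect'][0]-(240 if n=='side' else 295))<50 and r['rect'][1]<220])
    print(n,'pred bar',proj(n,[bar]).round(1))
E
python3 st.py
```

```text
[ 0.6656268  -0.07370773  0.1788468 ] [-179.80735578  -42.05056841   21.62649239] [ 0.46088929 -0.0345517  -1.53628157] [-0.28628457  0.48020312 -0.00390539] 0.0053446008763337206
bar [ 0.6587139  -0.03501792  0.22866071]
side bow_top [(0.59, [247.9, 169.3]), (0.28, [240.2, 182.9])]
side lower_curl [(0.75, [252.4, 178.5])]
side upper_curl [(0.76, [248.7, 139.8]), (0.55, [248.9, 162.9])]
side hook [(0.83, [248.4, 158.9])]
side funnel [(0.6, [251.6, 219.4])]
side hook []
side funnel [(0.97, [236.1, 166.7, 29.0, 53.0])]
side pred bar [[248.9 168.3]]
top bow_top [(0.89, [303.1, 148.4])]
top lower_curl [(0.48, [302.0, 148.0])]
top upper_curl [(0.6, [301.0, 137.9])]
top hook [(0.67, [302.8, 146.4])]
top funnel [(0.81, [300.9, 165.1])]
top hook [(0.59, [301.8, 130.5, 6.6, 28.4]), (0.27, [282.7, 141.9, 41.6, 31.3])]
top funnel [(0.77, [285.2, 143.6, 37.2, 28.0])]
top pred bar [[303.3 150.3]]
```

No contact so far. The bar lies mid-throat by pixels (bar 248.5, shank edge 245, tip edge 253). Lower it in small steps.

step_arm(
  rows=[
    [[-0.04,0,0.045,0,0,0,-1],[-0.04,0,0.045,0,0,0,-1],[-0.04,0,0.045,0,0,0,-1],[-0.04,0,0.045,0,0,0,-1],[0,0,0,0,0,0,-1]],
  ],
)

```text
time: 24.42
position: [0.6647, -0.0733, 0.1534]
ee_rot: [-179.7, -42.0, 21.6]
ft_force: [0.8, -1.0, -2.2]
gripper_width: 0.0058
```

step_arm(
  rows=[
    [[-0.04,0,0.045,0,0,0,-1],[-0.027,0,0.03,0,0,0,-1],[0,0,0,0,0,0,-1]],
  ],
)

```text
time: 24.8
position: [0.6649, -0.0733, 0.1438]
ee_rot: [-179.7, -42.0, 21.6]
ft_force: [-0.4, 0.3, -1.3]
gripper_width: 0.0056
```

step_arm(
  rows=[
    [[-0.02,0,0.022,0,0,0,-1],[-0.02,0,0.022,0,0,0,-1],[0,0,0,0,0,0,-1]],
  ],
)

```text
time: 25.18
position: [0.665, -0.0733, 0.1381]
ee_rot: [-179.8, -42.0, 21.6]
ft_force: [-0.5, -0.3, -3.0]
gripper_width: 0.0054
```

step_arm(
  rows=[
    [[-0.013,0,0.015,0,0,0,-1],[0,0,0,0,0,0,-1]],
  ],
)

```text
time: 25.42
position: [0.6653, -0.0734, 0.1366]
ee_rot: [-179.8, -42.0, 21.6]
ft_force: [0.0, -0.2, -2.1]
gripper_width: 0.0058
```

step_arm(
  rows=[
    [[-0.013,0,0.015,0,0,0,-1],[0,0,0,0,0,0,-1]],
  ],
)

```text
time: 25.68
position: [0.666, -0.0736, 0.1358]
ee_rot: [-179.9, -42.1, 21.6]
ft_force: [0.9, 0.7, 1.4]
gripper_width: 0.0054
```

step_arm(
  rows=[
    [[-0.01,0,0.011,0,0,0,-1],[0,0,0,0,0,0,-1]],
  ],
)

```text
time: 25.92
position: [0.6666, -0.0738, 0.1353]
ee_rot: [-179.9, -42.2, 21.6]
ft_force: [0.1, -0.1, 5.3]
gripper_width: 0.0055
```

```bash
python3 st.py; python3 - <<'E'
from h import *
H=T([.6605,-.035,.2506],np.radians(-6.85))
print(proj('side',H([[0,0,-.05],[0,0,-.066],[-.026,0,-.042],[.024,0,-.05]])).round(1).tolist())
E
```

```text
[ 0.66659201 -0.07376684  0.13528731] [-179.889263    -42.22501833   21.61550811] [ 0.07811712 -0.05350825  5.274747  ] [ 0.28097037 -0.13755882  0.02721946] 0.005535527611451098
bar [ 0.65956321 -0.0350758   0.18508404]
side bow_top [(0.66, [252.5, 182.7])]
side lower_curl [(0.66, [249.5, 178.5])]
side upper_curl [(0.69, [251.4, 140.6])]
side hook [(0.76, [247.8, 161.8]), (0.52, [249.0, 140.9])]
side funnel [(0.23, [248.2, 162.6])]
side hook [(0.82, [238.8, 134.2, 18.2, 51.6])]
side funnel [(0.77, [236.0, 181.7, 29.5, 50.0])]
side pred bar [[249.4 183.1]]
top bow_top [(0.65, [303.3, 152.9])]
top lower_curl [(0.56, [301.1, 149.0])]
top upper_curl [(0.48, [303.8, 136.3])]
top hook [(0.6, [299.6, 147.9]), (0.57, [302.1, 145.6])]
top funnel [(0.88, [300.4, 166.6])]
top hook [(0.49, [302.6, 130.6, 6.7, 28.8])]
top funnel [(0.65, [286.5, 146.2, 34.9, 30.4])]
top pred bar [[302.7 154.3]]
[[248.8, 177.8], [249.1, 183.2], [256.5, 177.7], [241.8, 175.5]]
```

The bar is seated in the lower curl (7 N net support, bar height .185 as predicted). Release gently and back out along the tool axis.

step_arm(
  rows=[
    [[0.007,0,-0.008,0,0,0,-1],[0,0,0,0,0,0,-0.85],[0,0,0,0,0,0,-0.75],[0,0,0,0,0,0,-0.65],[0,0,0,0,0,0,-0.55],[0,0,0,0,0,0,-0.55],[0,0,0,0,0,0,-0.55]],
  ],
)

```text
time: 27.6
position: [0.6651, -0.0734, 0.134]
ee_rot: [-179.8, -42.0, 21.6]
ft_force: [0.3, 0.1, 0.5]
gripper_width: 0.0192
```

```bash
python3 st.py | grep -v upper
```

```text
[ 0.66514615 -0.07335276  0.13402946] [-179.78548227  -42.02705746   21.61040536] [0.32463972 0.12009063 0.47762923] [-0.13537372  0.30722386 -0.01430308] 0.019194948230193347
bar [ 0.65825843 -0.03466838  0.18385107]
side bow_top [(0.71, [249.9, 183.7])]
side lower_curl [(0.67, [246.9, 176.9]), (0.19, [248.2, 161.1])]
side hook [(0.58, [248.1, 158.7])]
side funnel [(0.42, [239.3, 197.0])]
side hook [(0.58, [237.1, 131.5, 19.4, 51.5])]
side funnel [(0.75, [234.7, 179.3, 29.0, 49.8])]
side pred bar [[249.7 183.7]]
top bow_top [(0.91, [303.1, 152.3])]
top lower_curl [(0.57, [300.8, 146.4])]
top hook [(0.52, [302.3, 145.9])]
top funnel [(0.66, [301.2, 172.6])]
top hook [(0.65, [300.0, 128.1, 6.6, 28.9])]
top funnel [(0.83, [286.0, 148.0, 33.7, 26.9])]
top pred bar [[302.5 154.9]]
```

step_arm(
  rows=[
    [[0,0,-0.05,0,0,0,-0.55],[0,0,-0.1,0,0,0,-0.55],[0,0,-0.15,0,0,0,-0.55],[0,0,-0.2,0,0,0,-0.55],[0,0,-0.3,0,0,0,-0.55],[0,0,-0.4,0,0,0,-0.55],[0,0,-0.4,0,0,0,-0.55],[0,0,0,0,0,0,-0.55],[0,0,0,0,0,0,-0.55],[0,0,0,0,0,0,-0.55],[0,0,0,0,0,0,-0.55],[0,0,0,0,0,0,-0.55],[0,0,0,0,0,0,-0.55]],
  ],
)

```text
time: 30.02
position: [0.5659, -0.1132, 0.2526]
ee_rot: [-179.8, -42.0, 21.6]
ft_force: [-0.5, -0.5, 0.4]
gripper_width: 0.0191
```

```bash
python3 st.py | grep -v upper; python3 - <<'E'
from h import *
for n in('side','top'):
    print(n,[(l,[(round(r['conf'],2),np.round(r['centre']).tolist()) for r in bot.spot_point(n,l)[:2]]) for l in('cap','gear','tin','spanner')])
t=cv2.imread('pics/st_top.png');s=cv2.imread('pics/st_side.png')
b,g,r=[s[...,i].astype(int) for i in range(3)]
m=np.zeros(s.shape[:2],bool);m[175:240,225:275]=1
cop=m&(r>110)&(r-b>40)&(r-g>35);
for y in range(178,238,4):
    print(y,''.join('#' if g_>1.25*b_ and r_-g_<65 and r_>110 else('o' if r_-g_>45 else ('.' if abs(r_-b_)<30 else ' ')) for r_,g_,b_ in zip(r[y,225:275],g[y,225:275],b[y,225:275])))
E
```

```text
[ 0.56588377 -0.11322635  0.25263369] [-179.75495236  -42.0160892    21.60239232] [-0.54690951 -0.52350828  0.4132982 ] [-0.09032744  0.29854171 -0.01778854] 0.019065912397997157
bar [ 0.55900379 -0.07455829  0.30246904]
side bow_top [(0.95, [249.2, 182.3])]
side lower_curl [(0.48, [249.7, 175.4])]
side hook [(0.49, [247.4, 161.9])]
side funnel []
side hook [(0.54, [237.4, 132.3, 22.6, 51.8])]
side funnel [(0.65, [232.7, 179.2, 31.3, 52.4])]
side pred bar [[290.2 143.6]]
top bow_top [(0.78, [302.4, 149.5]), (0.47, [302.1, 144.9])]
top lower_curl [(0.55, [300.4, 144.2]), (0.2, [282.2, 156.0])]
top hook [(0.52, [303.2, 146.3])]
top funnel [(0.71, [301.6, 167.3])]
top hook [(0.58, [300.0, 131.7, 8.3, 25.6])]
top funnel [(0.95, [285.0, 146.4, 37.4, 30.5])]
top pred bar [[323.4 186. ]]
side [('cap', [(0.59, [316.0, 259.0]), (0.17, [140.0, 327.0])]), ('gear', [(0.58, [287.0, 293.0])]), ('tin', [(0.92, [140.0, 329.0])]), ('spanner', [(0.7, [286.0, 188.0])])]
top [('cap', [(0.89, [306.0, 242.0]), (0.43, [302.0, 143.0])]), ('gear', [(0.76, [245.0, 238.0])]), ('tin', [(0.8, [156.0, 158.0]), (0
[... 211 characters left out ...]
## ...##### ......... ############## ...
190 #####   .....##### ........... ###################
194 ## .........##### ......  ########################
198 ............ #############oooooooooooo############
202 .......... ##############ooooooooooooooo#####ooooo
206 ..........#oo#############oooooooooooo##oooooooooo
210 ### #######oooo######oooo####o##########oooooooooo
214 oooo##ooooooooo######oo############ .....   ###  .
218 ##############oooooo####      ##### ..............
222 oooooooooooooooooooooooooooooooo  ................
226 ooooooooooooo#  .........o## .....................
230 #oooooo## ...............    .....................
234 oo#  .............................................
```

The funnel stays hung, clear of the gripper. Let it settle 1.5 s and check it is stationary and upright.

step_arm(
  rows=[
    [[0,0,-0.3,0,0,0,-0.55],[0,0,-0.3,0,0,0,-0.55],[0,0,0,0,0,0,-0.55],[0,0,0,0,0,0,-0.55],[0,0,0,0,0,0,-0.55],[0,0,0,0,0,0,-0.55],[0,0,0,0,0,0,-0.55],[0,0,0,0,0,0,-0.55],[0,0,0,0,0,0,-0.55],[0,0,0,0,0,0,-0.55],[0,0,0,0,0,0,-0.55],[0,0,0,0,0,0,-0.55]],
  ],
)

```text
time: 32.72
position: [0.5285, -0.1284, 0.2976]
ee_rot: [-179.8, -42.0, 21.6]
ft_force: [0.2, 0.5, -0.6]
gripper_width: 0.0189
```

```bash
cp pics/st_side.png pics/a_s.png; cp pics/st_top.png pics/a_t.png; python3 st.py | grep -E 'funnel|bow'; python3 - <<'E'
from h import *
s=cv2.imread('pics/st_side.png');d=cv2.absdiff(s,cv2.imread('pics/a_s.png')).max(2)[125:235,225:268];print('diff',(d>40).sum(),d.size)
F=T([.6605,-.035,.031],np.radians(-6.85))
tip=np.c_[.006*np.cos(np.linspace(0,6.28,9)),.006*np.sin(np.linspace(0,6.28,9)),np.zeros(9)]
for n in('side','top'):
    q=proj(n,F(np.vstack([RIM,tip,BOW])));print(n,q.min(0).round(1),np.ptp(q,axis=0).round(1),proj(n,F([[0,0,.154]])).round(1))
E
```

```text
side bow_top []
side funnel []
side funnel [(0.66, [234.9, 181.5, 30.1, 48.3]), (0.37, [234.7, 131.5, 20.6, 54.5])]
top bow_top [(0.85, [302.1, 149.8])]
top funnel [(0.85, [305.7, 168.0])]
top funnel [(0.88, [285.3, 146.5, 37.9, 27.2])]
diff 0 4730
side [235.4 180.3] [29.2 51.9] [[249.1 183.1]]
top [284.7 144.7] [35.3 30.5] [[302.6 153.9]]
```

The funnel is motionless and its outline matches an upright funnel hanging in the curl. Handing in.

```bash
python3 -c "
from bench import bot
print(bot.hand_in())"
```

```text
the job is handed in; nothing more can be done
None
```

The steel S-hook hangs near the middle of the brass rail. The copper funnel hangs by its bow in the hook's lower curl, spout down over the tray. I handed in at about 33 s of the 72 s allowed. Hand-in gives no verdict.

**How it went:** I took the hook off the dowel by its upper shank and hung it on the rail. Upward contact of about 4 N at release showed it was seated. I then lifted the funnel by one bow leg with the tool leaning 42°. I eased the bow into the curl until it carried about 5 N, released it and backed out along the tool axis.

**Last checks:**
- **Stillness:** two side pictures about 2.7 s apart showed no change around the hook and funnel.
- **Pose:** the funnel's outline matches an upright hanging funnel within 2–4 px. The bow point in the top view is about 4 px further to +x than the model, in line with the hook hanging slightly swung.
- **Bystanders:** I did not move or touch the cap, gear, spanner or tin. The cap and gear were within 4 px of their first detections, which is network noise. The tin and spanner were only detected at the end, near where they stand in the first pictures.
- **Gripper:** it is clear of everything, with wrist force near zero.

**What did not fully agree:** the side and top cameras differed by 2–3 mm throughout. In the final look the networks did not report the bow point in the side view. I had used all 12 picture views by then, so the final state was checked by numbers only.

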